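Load the slide carrier and cover frame on the vacuum stage

TASK

Load the vacuum stage: lower the slide carrier onto the two dowels until it sits flat on the seat, then lower the cover frame over the same dowels until it sits flat on the carrier, each with its wide hole on the wide dowel. Only when both are seated, turn the valve lever to half open (45 degrees). Don't drop the plates on, and leave everything else on the bench where it stands.

Things in the scene. Friction and masses are not known exactly. Their poses are not given: they have to be found in the camera images.
- stage: Vacuum stage, fixed on the bench: grey base 100 x 270 x 12 with a raised aluminium seat block 86 x 156; the seat (flat top) is 30 mm above the bench and bears two upright steel dowels 128 mm apart. Origin: bench level, below the point midway between the dowels. y runs along the stage from slim dowel to wide dowel and on to the valve, z up, x across it, away from the robot.
- dowel_wide (a point): Foot of the wide dowel, on the seat surface: 12 mm dia, 26 tall, its top 7 mm tapering to 5 mm dia. It is the dowel nearer the valve. Axes as the stage.
- dowel_slim (a point): Foot of the slim dowel, on the seat surface: 8 mm dia, 26 tall, its top 7 mm tapering to 5 mm dia. Axes as the stage.
- carrier: Slide carrier, loose: solid aluminium plate 80 (x) x 152 (y) x 8 with two glass slides in it, 0.17-0.34 kg. A through hole near each end: wide 14 mm dia, slim 10 mm dia, 128 mm apart; a tongue 30 wide sticks out 11 mm at the wide-hole end. Origin: centre of the underside; y from slim to wide hole, z up. Lies flat on the bench left or right of the stage, turned any way.
- carrier_grip (a point): Centre of the carrier in plan, 25 mm above its underside, in its grip rib: an upright rib 40 (x) x 10 (y) thick, from 8 to 36 mm above the underside. Pinch it along y, finger ends above the plate (8 mm).
- carrier_wide (a point): Centre of the carrier's wide hole, at the underside (64 mm from the middle).
- carrier_slim (a point): Centre of the carrier's slim hole, at the underside (64 mm from the middle).
- cover: Cover frame, loose: aluminium frame with the carrier's outline, holes and tongue, 6 mm thick, 0.13-0.25 kg, with a window 60 (x) x 92 (y) bridged by a raised handle bar that clears the carrier's rib. Origin: centre of the underside; y from slim to wide hole, z up. Lies flat on the bench on the side of the stage opposite to the carrier, turned any way.
- cover_grip (a point): Centre of the cover frame's handle bar, 41 mm above its underside. The bar runs along x on two end posts, 80 long, 16 (y) thick, from 34 to 48 mm above the underside. Pinch it along y.
- cover_wide (a point): Centre of the cover frame's wide hole, at the underside (64 mm from the middle).
- cover_slim (a point): Centre of the cover frame's slim hole, at the underside (64 mm from the middle).
- valve (a joint): Angle of the quarter-turn vacuum valve: 0 closed (lever points across the stage, to the robot's side, stage -x), grows clockwise seen from above to 1.571 fully open (lever points along stage +y, away from the seat). Half open is 0.785 (45 degrees). Stiff, about 0.12 N m: it stays where it is left and can be pushed from the side.
- valve_pivot (a point): Axis of the valve, at the lever's mid-height (58 mm above the bench), 81 mm along stage +y from the wide dowel. Lever: steel bar 12 wide, 12 tall, on top of a brass block 40 x 40, free underneath outside the block; a small gauge, 76 mm high, stands 28 to 44 mm from the axis on the stage's +x side.
- lever_end (a point): Tip of the valve lever, 74 mm from its axis, at mid-height.
- dropper1_mid (a point): Bystander: amber dropper bottle, 34 mm dia, 85 mm tall, beyond the stage; leave it alone. Its centre, half-way up.
- dropper2_mid (a point): Bystander: a second amber dropper bottle, 34 mm dia, 85 mm tall, on the robot's side of the stage; leave it alone. Its centre, half-way up.
- reagent_mid (a point): Bystander: white round bottle with blue cap, 54 mm dia, 130 mm tall, beyond the stage; leave it alone. Its centre, half-way up.
- petri_mid (a point): Bystander: flat clear petri dish with lid, 90 mm dia, 16 mm tall, beyond the stage; leave it alone. Its centre, half-way up.
- beaker_mid (a point): Bystander: glass beaker, 64 mm dia, 75 mm tall; leave it alone. Its centre, half-way up.
- counter_mid (a point): Bystander: small black tally counter, 60 x 100 x 22 mm tall; leave it alone. Its centre, half-way up.
Mind the look-alikes: they are no part of the job. Leave any red look-alike of the carrier alone.

How it is judged (in metres and radians):
On the way, in this order (a step that is already met when the one before it is completed fails the run):
1. the carrier is down on both dowels, flat on the seat, the valve still closed (distance between carrier_wide and dowel_wide below 0.004 m and distance between carrier_slim and dowel_slim below 0.004 m and value of joint valve below 0.5 rad), for 0.2 s.
2. the cover frame is down on both dowels, flat on the carrier, the valve still closed (all of step 1 and horizontal distance between cover_wide and dowel_wide below 0.004 m and z of cover_wide in the frame of dowel_wide between 0.005 and 0.0115 m and horizontal distance between cover_slim and dowel_slim below 0.004 m and z of cover_slim in the frame of dowel_slim between 0.005 and 0.0115 m), for 0.2 s.
3. the valve is at half open (value of joint valve between 0.645 and 0.925 rad), for 0.2 s.
At the end, for the whole second after the job is handed in: Carrier on both dowels the right way round (each hole within 4 mm of its dowel's foot), flat on the seat; cover frame on both dowels above it (each hole within 4 mm in plan, underside 5 to 11.5 mm above the seat); valve at 45 +- 8 degrees; all at rest (all of step 3 and distance between carrier_wide and dowel_wide below 0.004 m and distance between carrier_slim and dowel_slim below 0.004 m and horizontal distance between cover_wide and dowel_wide below 0.004 m and z of cover_wide in the frame of dowel_wide between 0.005 and 0.0115 m and horizontal distance between cover_slim and dowel_slim below 0.004 m and z of cover_slim in the frame of dowel_slim between 0.005 and 0.0115 m and linear speed of each of carrier, cover below 0.02 m/s and velocity of joint valve between -0.05 and 0.05 rad/s); the robot touches nothing.
It fails at once if the valve is opened before the cover frame is seated (value of joint valve above 0.5 rad and (horizontal distance between cover_wide and dowel_wide above 0.01 m or z of cover_wide in the frame of dowel_wide above 0.02 m)).
It fails at once if a bystander is pushed or knocked more than 30 mm (distance of any of dropper1_mid, dropper2_mid, reagent_mid, petri_mid, beaker_mid, counter_mid from where it was at the start of the episode above 0.03 m).
It fails at once if a plate is dropped onto the stage (falls free, faster than 0.45 m/s) ((horizontal distance between carrier_grip and dowel_wide below 0.1 m and contact force between the fingers and carrier below 0.1 N and linear speed of carrier above 0.45 m/s) or (horizontal distance between cover_grip and dowel_wide below 0.1 m and contact force between the fingers and cover below 0.1 N and linear speed of cover above 0.45 m/s)).
It also fails if it takes over 72 s, if anything falls off the work surface, if the arm or the gripper's body presses on something with over 40 N, if the wrist force passes 120 N, or if a joint passes its speed limit or range.

ROBOT

A 6-joint arm with a two-finger parallel gripper is mounted at the origin on the work surface. World frame = base frame: x ahead of the robot, y to its left, z up, the work surface at z = 0. Lengths are in m, angles in degrees, forces in N, time in s.
With the tool pointing down it reaches from about 0.4 to 0.825 m from the base axis. Payload 7 kg.
Tool frame: the origin (TCP) lies on the mounting face of the last link; the fingertips stand 178 mm ahead of it and the grasp point (between the pads) lies 159 mm ahead of it; z points along the fingers, y is the direction in which the jaws open and shut (so a half turn about z gives the same grasp; the last joint's range is limited). The gripper opens to 88 mm and grips with 3 to 60 N. Pads are 19 mm wide; open, the fingers measure 130 mm over their backs; the gripper's body (78 mm by 193 mm) begins 47 mm behind the grasp point.
Start: joints at [92.768, 20.546, 0.682, 0, -70.136, -16.507], TCP at [0.16, 0.656, 0.405] pointing down, gripper open.
Joint ranges: [-176.03, 176.03], [-82.01, 121.73], [-58.28, 71.71], [-173.87, 95.51], [-174.79, -0.11], [-173.66, 173.66]. Speed limits (degrees/s): [136.94, 136.94, 172.46, 180, 180, 180].

INTERFACE

Orientations are given as [roll, pitch, yaw] about the fixed x, y, z axes, in that order (R = Rz(yaw) Ry(pitch) Rx(roll)).
In Python, from plant import r gives the robot as it stands. The module is installed in compiled form; this text tells all that it offers.
- The arm moves only by the tool carry_out, never from a script. Its argument "plan" is a list of rows, each a list of 3 entries, a list of its own where there are three numbers: the shift along the tool's x, y, z in m, then the turn, a rotation vector about the tool's x, y, z in degrees, then the closure in counts, from 0 (fully open) to 255 (shut). In form: [[[x, y, z], [ax, ay, az], hand], ...]. A call has 1 to 12 rows; each row shifts and turns the commanded pose from where the row before left it, along the tool's axes as they then stand; what a row does not reach is not made up. A row lasts 1/12 s, in which the tool goes at most 41.7 mm and 7.16 degrees, less where a joint would pass 70% of its speed; a pose out of reach is approached as far as the arm can. A call is refused whole if a number of a shift passes 0.0417 or a number of a turn 7.16, either way. A call with a gripper value outside its range is refused whole. The fingers move at their own pace and stop on an object; "grip_force" is the grip in N (left out, the last holds). Time passes only in rows, so rows that do not move let the fingers close. It gives the time, the measured TCP pose, the force and the opening at its end, in the units of the state.
- r.get_state(): the state, without advancing time (a new reading comes with each control period).
- r.capture(name): name is "side" or "top"; returns the picture (480x640x3 uint8, red, green, blue); there is no depth.
- r.get_calibration(name): a dict with "K" (3x3 intrinsics, pixels), "D" ([k1, k2, p1, p2, k3] as OpenCV has them; the pictures are not rectified), "rvec" (rotation vector, rad) and "tvec" (3), from world to camera coordinates, as OpenCV has them. Camera axes: x right, y down, z forward; pixel columns grow to the right and rows downward; lengths in m; the calibration is good to about 2 mm. A picture is of the moment at which its call begins. get_calibration takes no time and is no camera call.
- r.close_job(): hands the job in, once; it reports no verdict.
The state is a dict: "time_s": time; "joints": joint angles; "qd": joint speeds; "joint_torque": joint torques, N m; "tcp_pos": TCP position; "eef_rot": TCP orientation; "contact_force": force on the tool from outside, world axes, zero at the start; "moment": the same for the moment, N m; "gripper_width": finger opening in m.
Only numpy, scipy, OpenCV 4.12 (cv2) and the standard library are available. Lean on these libraries where they do the work, as an engineer would, in place of code of your own. Each camera call takes 0.05 s, during which the arm holds its last target. There are 200 camera calls.

## Working session

There is one attempt and no reset: what is moved stays moved. The work goes in short steps, Python scripts to look and compute and a tool call to move; the robot and the scene stay as the last step left them, time stands still between calls to the robot, and variables do not carry over. Pictures are saved under pics/ and viewed, about 8 in all and at most 12, crops included, and the job is handed in when it is done.

Besides the shell and the picture viewer there is one more tool, called after "Call:" as name(argument=value, ...), one argument or row to a line, values as JSON. carry_out: Moves the arm, as the interface text tells. Its arguments: {"type":"object","properties":{"plan":{"type":"array","items":{"type":"array"}},"grip_force":{"type":"number"}},"required":["plan"]}

```bash
mkdir -p pics
python3 - <<'E'
from plant import r
import cv2
for n in("top","side"):
    cv2.imwrite(f"pics/{n}0.png",r.capture(n)[:,:,::-1])
    c=r.get_calibration(n);print(n,c)
print(r.get_state())
E
```

```text
top {'K': array([[546.91320591,   0.        , 319.55180536],
       [  0.        , 546.91320591, 243.70641559],
       [  0.        ,   0.        ,   1.        ]]), 'D': array([0.00738483, 0.        , 0.        , 0.        , 0.        ]), 'rvec': array([ 2.15029984, -2.15280611,  0.09191614]), 'tvec': array([-0.02328864,  0.45794418,  1.28555831])}
side {'K': array([[542.19520724,   0.        , 317.8382907 ],
       [  0.        , 542.19520724, 245.2850225 ],
       [  0.        ,   0.        ,   1.        ]]), 'D': array([-0.03676945,  0.        ,  0.        ,  0.        ,  0.        ]), 'rvec': array([ 2.1620432 , -0.18699432,  0.08471733]), 'tvec': array([-0.4321435 ,  0.09335661,  1.09431663])}
{'time_s': 0.1, 'joints': array([ 9.27675042e+01,  2.05886446e+01,  6.37900301e-01, -1.59420396e-02,
       -7.01348373e+01, -1.65081682e+01]), 'qd': array([ 0.01186998, -0.12380349,  0.13562814,  0.07742969, -0.01735526,
       -0.12914304]), 'joint_torque': array([-1.45647824e-03, -5.84163558e+01,  2.93750256e+01,  7.01550275e+00,
        1.01607552e-02, -4.89055708e-05]), 'tcp_pos': array([0.16028392, 0.6555207 , 0.40379845]), 'eef_rot': array([ 1.79913687e+02, -9.95076821e-03, -1.37460849e+01]), 'contact_force': array([ 0.5503506 , -0.04671608, -0.07909459]), 'moment': array([-0.00359637,  0.04571238, -0.03155334]), 'gripper_width': 0.08754372189368786}
```

View pics/top0.png

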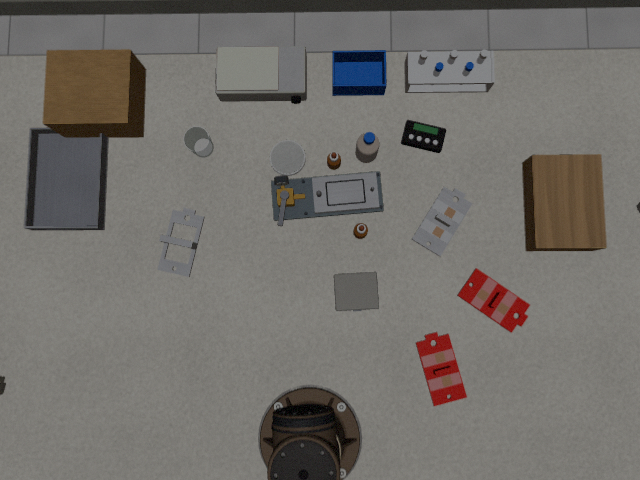

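View pics/side0.png

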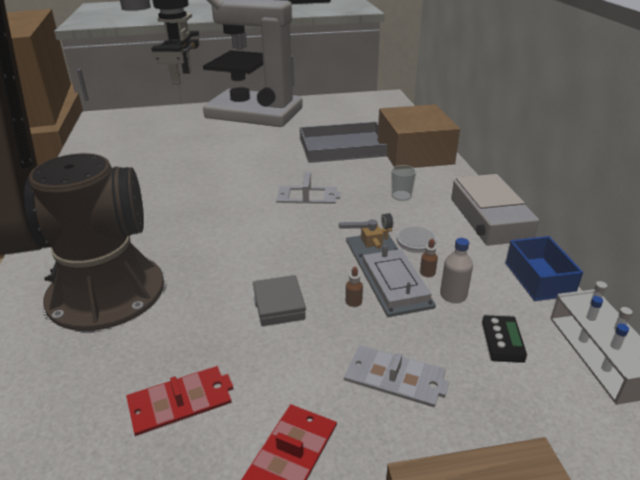

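The overview shows the stage with its valve on the left: dowels near (319,193) wide and (373,188) slim in the top picture. The carrier is to the right at (442,221), the cover to the left at (182,243), and two red look-alikes sit lower right. Next I'll enlarge crops.

```bash
python3 - <<'E'
import cv2,numpy as np
t=cv2.imread("pics/top0.png");s=cv2.imread("pics/side0.png")
def c(im,x,y,w,h,k):
    o=cv2.resize(im[y:y+h,x:x+w],None,fx=k,fy=k,interpolation=cv2.INTER_CUBIC)
    for i in range(0,w,10):
        cv2.line(o,(i*k+k//2,0),(i*k+k//2,6),(0,255,255),1);
        if (i%20==0):cv2.putText(o,str(x+i),(i*k,16),0,.35,(0,0,255),1)
    for i in range(0,h,10):
        cv2.line(o,(0,i*k+k//2),(6,i*k+k//2),(0,255,255),1)
        if (i%20==0):cv2.putText(o,str(y+i),(8,i*k+k//2+4),0,.35,(0,0,255),1)
    return o
m=np.zeros((600,800,3),np.uint8)
def put(o,x,y): m[y:y+o.shape[0],x:x+o.shape[1]]=o
put(c(t,265,168,130,55,6),0,0)
put(c(t,410,183,66,77,3+0),0,335) if 0 else put(c(t,408,184,66,64+10,3),600,340) if 0 else None
put(c(t,408,183,66,53,5),0,332) if 0 else None
put(c(t,406,182,70,78,3),0,335)
put(c(t,150,202,62,78,3),215,335)
put(c(t,265,215,20,20,3),420,335)
cv2.imwrite("pics/m1.png",m)
m=np.zeros((600,800,3),np.uint8)
put(c(s,340,205,100,115,4),0,0)
put(c(s,340,342,112,64,3),410,0)
put(c(s,270,170,75,36,5),410,210)
cv2.imwrite("pics/m2.png",m)
E
cat > h.py <<'E'
import numpy as np,cv2
from plant import r
from scipy.optimize import least_squares
C={n:r.get_calibration(n) for n in("top","side")}
def proj(n,P):
    c=C[n];return cv2.projectPoints(np.array(P,float).reshape(-1,1,3),c["rvec"],c["tvec"],c["K"],c["D"])[0].reshape(-1,2)
def ray(n,px,z):
    c=C[n];p=cv2.undistortPoints(np.array(px,float).reshape(-1,1,2),c["K"],c["D"]).reshape(-1,2)
    R=cv2.Rodrigues(c["rvec"])[0];o=-R.T@c["tvec"];d=np.c_[p,np.ones(len(p))]@R
    return o+d*((np.broadcast_to(z,len(p))-o[2])/d[:,2])[:,None]
E
```

```text
(no output)
```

View pics/m1.png

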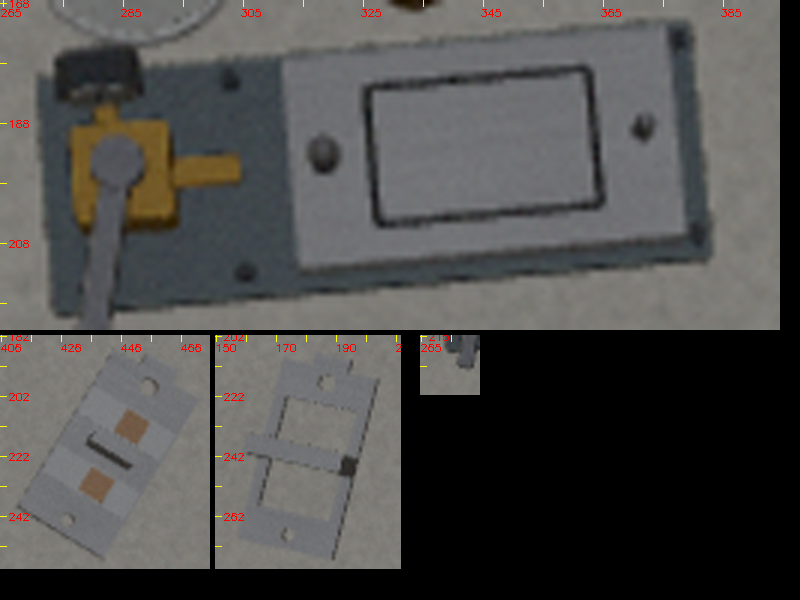

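View pics/m2.png

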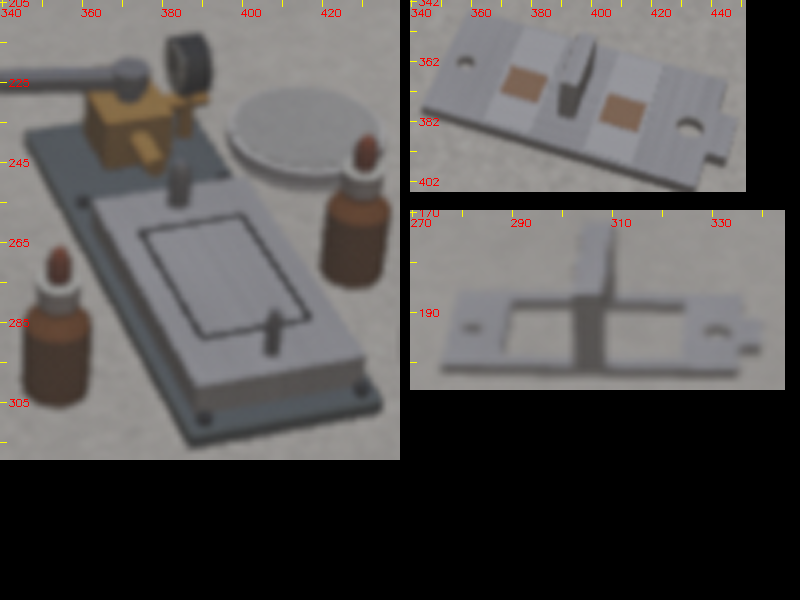

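Top picture: the wide dowel is at (318.4,193.3) and the slim at (371.8,188.8). The carrier holes are at (455.5,198.7) wide and (428.3,243.3) slim, and the cover holes at (186.7,217.3) and (173.7,268.3). Side picture: the dowel feet are at (383.9,255.4) and (407.4,292.9), the carrier holes at (433,384) and (358.3,362.3), and the cover holes at (331,193.8) and (282,193.2).

Run:
```python
from h import *
obs={"stage":([(318.4,193.25),(371.75,188.75)],.043,[(383.9,255.4),(407.4,292.9)],.030),
"stageTop":([(318.4,193.25),(371.75,188.75)],.043,[(384.9,244.6),(408.6,282.6)],.056),
"carrier":([(455.5,198.7),(428.3,243.3)],.006,[(433,384),(358.3,362.3)],.007),
"cover":([(186.7,217.3),(173.7,268.3)],.004,[(331,193.8),(282,193.2)],.005)}
np.set_printoptions(precision=4,suppress=True)
for k,(t,zt,s,zs) in obs.items():
    for n,p,z in(("top",t,zt),("side",s,zs)):
        w,sl=ray(n,p,z)[:,:2]; m=(w+sl)/2;d=w-sl
        print(k,n,"mid",m,"len",np.linalg.norm(d),"ydir",np.degrees(np.arctan2(d[1],d[0])),"rad",np.linalg.norm(m))
print(ray("top",[(281,222),(285,195),(360,230),(334,160),(368,146),(288,158),(202,146),(424,136)],[.058,.058,.06,.06,.1,.016,.04,.02])[:,:2])
```

```text
stage top mid [ 0.5823 -0.0851] len 0.12767829412532516 ydir 94.60459633817695 rad 0.5885369659384055
stage side mid [ 0.5813 -0.0845] len 0.12839236122277262 ydir 95.04742272572147 rad 0.5873971142891427
stageTop top mid [ 0.5823 -0.0851] len 0.12767829412532516 ydir 94.60459633817695 rad 0.5885369659384055
stageTop side mid [ 0.5817 -0.0842] len 0.13141335552183311 ydir 94.32152486904594 rad 0.5877392576223076
carrier top mid [ 0.515  -0.3206] len 0.12881458587982825 ydir -32.01837456782061 rad 0.6066314109169424
carrier side mid [ 0.5141 -0.3193] len 0.12820719327546737 ydir -32.153158543316195 rad 0.6052055027743863
cover top mid [0.4638 0.3184] len 0.12894273620004615 ydir -12.740699788604159 rad 0.5625512380988512
cover side mid [0.4622 0.3198] len 0.12803124603545474 ydir -12.106186045626776 rad 0.5620323785771585
[[ 0.5058  0.066 ]
 [ 0.5703  0.0571]
 [ 0.486  -0.1192]
 [ 0.6537 -0.0589]
 [ 0.6753 -0.1371]
 [ 0.6713  0.0541]
 [ 0.696   0.2617]
 [ 0.723  -0.2793]]
```

```bash
cat >> h.py <<'E'
np.set_printoptions(precision=4,suppress=True)
def plan(tgt,yaw1,n,p0=None,yaw0=None):
    """cylindrical interpolation from the present pose; rows in tool axes (tool down)"""
    s=r.get_state()
    p0=s["tcp_pos"] if p0 is None else np.array(p0); yaw0=s["eef_rot"][2] if yaw0 is None else yaw0
    cyl=lambda p:np.array([np.hypot(p[0],p[1]),np.arctan2(p[1],p[0]),p[2]])
    a,b=cyl(p0),cyl(tgt); Q=[a+(b-a)*i/n for i in range(n+1)]
    P=np.array([[q[0]*np.cos(q[1]),q[0]*np.sin(q[1]),q[2]] for q in Q]); dy=(yaw1-yaw0)/n
    for i in range(n):
        y=np.radians(yaw0+dy*i); d=P[i+1]-P[i]; c,si=np.cos(y),np.sin(y)
        print([[round(c*d[0]+si*d[1],4),round(si*d[0]-c*d[1],4),round(-d[2],4)],[0,0,round(-dy,2)]])
E
python3 - <<'E'
from h import *
plan((.5146,-.320,.40),-122.1,36)
E
```

```text
[[np.float64(0.0353), np.float64(0.0028), np.float64(0.0001)], [0, 0, np.float64(3.01)]]
[[np.float64(0.0352), np.float64(0.0028), np.float64(0.0001)], [0, 0, np.float64(3.01)]]
[[np.float64(0.0351), np.float64(0.0028), np.float64(0.0001)], [0, 0, np.float64(3.01)]]
[[np.float64(0.035), np.float64(0.0028), np.float64(0.0001)], [0, 0, np.float64(3.01)]]
[[np.float64(0.0349), np.float64(0.0028), np.float64(0.0001)], [0, 0, np.float64(3.01)]]
[[np.float64(0.0348), np.float64(0.0028), np.float64(0.0001)], [0, 0, np.float64(3.01)]]
[[np.float64(0.0347), np.float64(0.0028), np.float64(0.0001)], [0, 0, np.float64(3.01)]]
[[np.float64(0.0346), np.float64(0.0028), np.float64(0.0001)], [0, 0, np.float64(3.01)]]
[[np.float64(0.0345), np.float64(0.0028), np.float64(0.0001)], [0, 0, np.float64(3.01)]]
[[np.float64(0.0344), np.float64(0.0028), np.float64(0.0001)], [0, 0, np.float64(3.01)]]
[[np.float64(0.0343), np.float64(0.0028), np.float64(0.0001)], [0, 0, np.float64(3.01)]]
[[np.float64(0.0342), np.float64(0.0028), np.float64(0.0001)], [0, 0, np.float64(3.01)]]
[[np.float64(0.0341), np.float64(
[... 1399 characters left out ...]
64(0.0325), np.float64(0.0027), np.float64(0.0001)], [0, 0, np.float64(3.01)]]
[[np.float64(0.0324), np.float64(0.0027), np.float64(0.0001)], [0, 0, np.float64(3.01)]]
[[np.float64(0.0323), np.float64(0.0027), np.float64(0.0001)], [0, 0, np.float64(3.01)]]
[[np.float64(0.0322), np.float64(0.0026), np.float64(0.0001)], [0, 0, np.float64(3.01)]]
[[np.float64(0.0321), np.float64(0.0026), np.float64(0.0001)], [0, 0, np.float64(3.01)]]
[[np.float64(0.032), np.float64(0.0026), np.float64(0.0001)], [0, 0, np.float64(3.01)]]
[[np.float64(0.0319), np.float64(0.0026), np.float64(0.0001)], [0, 0, np.float64(3.01)]]
[[np.float64(0.0318), np.float64(0.0026), np.float64(0.0001)], [0, 0, np.float64(3.01)]]
```

Three nearly constant calls will do.

Call:
carry_out(
  plan=[
    [[0.035,0.0028,0],[0,0,3],0],
    [[0.035,0.0028,0],[0,0,3],0],
    [[0.035,0.0028,0],[0,0,3],0],
    [[0.035,0.0028,0],[0,0,3],0],
    [[0.035,0.0028,0],[0,0,3],0],
    [[0.035,0.0028,0],[0,0,3],0],
    [[0.035,0.0028,0],[0,0,3],0],
    [[0.035,0.0028,0],[0,0,3],0],
    [[0.034,0.0028,0],[0,0,3],0],
    [[0.034,0.0028,0],[0,0,3],0],
    [[0.034,0.0028,0],[0,0,3],0],
    [[0.034,0.0028,0],[0,0,3],0],
  ],
  grip_force=30,
)

```text
time_s: 1.1
tcp_pos: [0.4987, 0.4204, 0.4041]
eef_rot: [179.9, -0.0, -49.9]
contact_force: [0.9, -0.2, 0.1]
gripper_width: 0.0874
```

Call:
carry_out(
  plan=[
    [[0.034,0.0027,0],[0,0,3],0],
    [[0.034,0.0027,0],[0,0,3],0],
    [[0.034,0.0027,0],[0,0,3],0],
    [[0.034,0.0027,0],[0,0,3],0],
    [[0.034,0.0027,0],[0,0,3],0],
    [[0.034,0.0027,0],[0,0,3],0],
    [[0.033,0.0027,0],[0,0,3],0],
    [[0.033,0.0027,0],[0,0,3],0],
    [[0.033,0.0027,0],[0,0,3],0],
    [[0.033,0.0027,0],[0,0,3],0],
    [[0.033,0.0027,0],[0,0,3],0],
    [[0.033,0.0027,0],[0,0,3],0],
  ],
)

```text
time_s: 2.1
tcp_pos: [0.6287, 0.0457, 0.4041]
eef_rot: [179.9, -0.0, -85.9]
contact_force: [1.0, 0.2, 0.1]
gripper_width: 0.0875
```

Call:
carry_out(
  plan=[
    [[0.033,0.0027,0],[0,0,3],0],
    [[0.033,0.0027,0],[0,0,3],0],
    [[0.033,0.0027,0],[0,0,3],0],
    [[0.032,0.0027,0],[0,0,3],0],
    [[0.032,0.0027,0],[0,0,3],0],
    [[0.032,0.0027,0],[0,0,3],0],
    [[0.032,0.0026,0],[0,0,3],0],
    [[0.032,0.0026,0],[0,0,3],0],
    [[0.032,0.0026,0],[0,0,3],0],
    [[0.032,0.0026,0],[0,0,3],0],
    [[0.032,0.0026,0],[0,0,3],0],
    [[0.032,0.0026,0],[0,0,3],0],
  ],
)

```text
time_s: 3.1
tcp_pos: [0.5172, -0.3196, 0.4042]
eef_rot: [180.0, -0.0, -121.9]
contact_force: [0.9, -0.8, 0.3]
gripper_width: 0.0876
```

Call:
carry_out(
  plan=[
    [[0.0017,0.002,0.025],[0,0,0.2],0],
    [[0,0,0.03],[0,0,0],0],
    [[0,0,0.03],[0,0,0],0],
    [[0,0,0.03],[0,0,0],0],
    [[0,0,0.03],[0,0,0],0],
    [[0,0,0.025],[0,0,0],0],
    [[0,0,0.02],[0,0,0],0],
    [[0,0,0.015],[0,0,0],0],
    [[0,0,0.006],[0,0,0],0],
    [[0,0,0.003],[0,0,0],0],
    [[0,0,0],[0,0,0],0],
    [[0,0,0],[0,0,0],0],
  ],
)

```text
time_s: 4.1
tcp_pos: [0.5159, -0.3188, 0.1915]
eef_rot: [-179.9, 0.0, -121.9]
contact_force: [0.5, -0.5, 0.4]
gripper_width: 0.0876
```

Call:
carry_out(
  plan=[
    [[0,0,0],[0,0,0],255],
    [[0,0,0],[0,0,0],255],
    [[0,0,0],[0,0,0],255],
    [[0,0,0],[0,0,0],255],
    [[0,0,0],[0,0,0],255],
    [[0,0,0],[0,0,0],255],
    [[0,0,0],[0,0,0],255],
    [[0,0,0],[0,0,0],255],
    [[0,0,0],[0,0,0],255],
    [[0,0,0],[0,0,0],255],
    [[0,0,0],[0,0,0],255],
    [[0,0,0],[0,0,0],255],
  ],
)

```text
time_s: 5.1
tcp_pos: [0.5155, -0.3187, 0.1906]
eef_rot: [180.0, 0.0, -121.9]
contact_force: [-0.2, 0.7, 0.5]
gripper_width: 0.0133
```

Call:
carry_out(
  plan=[
    [[0,0,0],[0,0,0],255],
    [[0,0,0],[0,0,0],255],
    [[0,0,0],[0,0,0],255],
    [[0,0,-0.005],[0,0,0],255],
    [[0,0,-0.015],[0,0,0],255],
    [[0,0,-0.025],[0,0,0],255],
    [[0,0,-0.03],[0,0,0],255],
    [[0,0,-0.03],[0,0,0],255],
    [[0,0,-0.03],[0,0,0],255],
    [[0,0,-0.015],[0,0,0],255],
    [[0,0,-0.01],[0,0,0],255],
    [[0,0,0],[0,0,0],255],
  ],
  grip_force=50,
)

```text
time_s: 6.1
tcp_pos: [0.5158, -0.3188, 0.353]
eef_rot: [-179.8, 0.1, -121.9]
contact_force: [0.6, 0.3, -2.4]
gripper_width: 0.0101
```

```bash
sed -i 's/print(\[\[round(\(.*\)$/print(str([[float(round(\1)/' h.py
python3 - <<'E'
s=open('h.py').read().split('\n')
for i,l in enumerate(s):
    if l.strip().startswith('print('): s[i]="        print(np.round([c*d[0]+si*d[1],si*d[0]-c*d[1],-d[2],-dy],4).tolist())"
open('h.py','w').write('\n'.join(s))
E
python3 - <<'E'
from h import *
s=r.get_state();print(s["tcp_pos"],s["eef_rot"],s["gripper_width"],s["contact_force"])
plan((.582,-.0848,.35),4.7,24)
E
```

```text
[ 0.5158 -0.3188  0.353 ] [-179.7923    0.0538 -121.9288] 0.010054013615994239 [ 0.6149  0.2517 -2.3817]
[-0.0103, 0.0009, 0.0001, -5.2762]
[-0.0103, 0.0001, 0.0001, -5.2762]
[-0.0103, -0.0007, 0.0001, -5.2762]
[-0.0102, -0.0014, 0.0001, -5.2762]
[-0.0101, -0.0022, 0.0001, -5.2762]
[-0.0099, -0.0029, 0.0001, -5.2762]
[-0.0096, -0.0037, 0.0001, -5.2762]
[-0.0093, -0.0044, 0.0001, -5.2762]
[-0.0089, -0.005, 0.0001, -5.2762]
[-0.0085, -0.0057, 0.0001, -5.2762]
[-0.0081, -0.0063, 0.0001, -5.2762]
[-0.0075, -0.0069, 0.0001, -5.2762]
[-0.007, -0.0074, 0.0001, -5.2762]
[-0.0064, -0.0079, 0.0001, -5.2762]
[-0.0058, -0.0084, 0.0001, -5.2762]
[-0.0052, -0.0088, 0.0001, -5.2762]
[-0.0045, -0.0091, 0.0001, -5.2762]
[-0.0038, -0.0094, 0.0001, -5.2762]
[-0.0031, -0.0096, 0.0001, -5.2762]
[-0.0023, -0.0098, 0.0001, -5.2762]
[-0.0016, -0.01, 0.0001, -5.2762]
[-0.0008, -0.01, 0.0001, -5.2762]
[-0.0001, -0.0101, 0.0001, -5.2762]
[0.0007, -0.01, 0.0001, -5.2762]
```

Call:
carry_out(
  plan=[
    [[-0.0103,0.0009,0],[0,0,-5.28],255],
    [[-0.0103,0.0001,0],[0,0,-5.28],255],
    [[-0.0103,-0.0007,0],[0,0,-5.28],255],
    [[-0.0102,-0.0014,0],[0,0,-5.28],255],
    [[-0.0101,-0.0022,0],[0,0,-5.28],255],
    [[-0.0099,-0.0029,0],[0,0,-5.28],255],
    [[-0.0096,-0.0037,0],[0,0,-5.28],255],
    [[-0.0093,-0.0044,0],[0,0,-5.28],255],
    [[-0.0089,-0.005,0],[0,0,-5.28],255],
    [[-0.0085,-0.0057,0],[0,0,-5.28],255],
    [[-0.0081,-0.0063,0],[0,0,-5.28],255],
    [[-0.0075,-0.0069,0],[0,0,-5.28],255],
  ],
)

```text
time_s: 7.1
tcp_pos: [0.5606, -0.2036, 0.3484]
eef_rot: [179.9, 0.1, -58.3]
contact_force: [-0.6, -1.0, -2.3]
gripper_width: 0.0099
```

Call:
carry_out(
  plan=[
    [[-0.007,-0.0074,0],[0,0,-5.28],255],
    [[-0.0064,-0.0079,0],[0,0,-5.28],255],
    [[-0.0058,-0.0084,0],[0,0,-5.28],255],
    [[-0.0052,-0.0088,0],[0,0,-5.28],255],
    [[-0.0045,-0.0091,0],[0,0,-5.28],255],
    [[-0.0038,-0.0094,0],[0,0,-5.28],255],
    [[-0.0031,-0.0096,0],[0,0,-5.28],255],
    [[-0.0023,-0.0098,0],[0,0,-5.28],255],
    [[-0.0016,-0.01,0],[0,0,-5.28],255],
    [[-0.0008,-0.01,0],[0,0,-5.28],255],
    [[-0.0001,-0.01,0],[0,0,-5.28],255],
    [[0.0007,-0.01,0],[0,0,-5.28],255],
  ],
)

```text
time_s: 8.1
tcp_pos: [0.5811, -0.0843, 0.3485]
eef_rot: [-180.0, 0.2, 5.0]
contact_force: [0.1, 1.3, -1.9]
gripper_width: 0.0099
```

Call:
carry_out(
  plan=[
    [[-0.0017,0,0.03],[0,0,0],255],
    [[0,0,0.03],[0,0,0],255],
    [[0,0,0.02],[0,0,0],255],
    [[0,0,0],[0,0,0],255],
    [[0,0,0],[0,0,0],255],
  ],
)

```text
time_s: 8.52
tcp_pos: [0.5792, -0.085, 0.2687]
eef_rot: [180.0, 0.3, 4.8]
contact_force: [0.8, 0.0, -0.6]
gripper_width: 0.0096
```

```bash
cat >> h.py <<'E'

def crop(im,x,y,w,h,k):
    o=cv2.resize(im[y:y+h,x:x+w,::-1],None,fx=k,fy=k,interpolation=cv2.INTER_CUBIC)
    for i in range(0,w,10):
        cv2.line(o,(i*k+k//2,0),(i*k+k//2,6),(0,255,255),1)
        if i%20==0:cv2.putText(o,str(x+i),(i*k,16),0,.35,(0,0,255),1)
    for i in range(0,h,10):
        cv2.line(o,(0,i*k+k//2),(6,i*k+k//2),(0,255,255),1)
        if i%20==0:cv2.putText(o,str(y+i),(8,i*k+k//2+4),0,.35,(0,0,255),1)
    return o
E
python3 - <<'E'
from h import *
s=r.get_state();print(s["tcp_pos"],s["eef_rot"],s["gripper_width"],s["contact_force"],s["moment"])
c=np.array([.582,-.0848,.082]);d=np.array([np.cos(np.radians(94.7)),np.sin(np.radians(94.7)),0])*.064
print(proj("side",[c+d,c-d]),proj("top",[c+d,c-d]))
m=np.zeros((600,800,3),np.uint8)
a=crop(r.capture("side"),340,190,110,130,4);b=crop(r.capture("top"),265,150,130,100,3)
m[:a.shape[0],:a.shape[1]]=a;m[:b.shape[0],441:441+b.shape[1]]=b[:,:359] if b.shape[1]>359 else b
cv2.imwrite("pics/m3.png",m)
E
```

```text
[ 0.5792 -0.085   0.2687] [179.9713   0.2784   4.7827] 0.00963454411983604 [ 0.8069  0.0431 -0.5641] [-0.0134 -0.0761  0.0165]
[[385.9761 234.7117]
 [409.9222 271.1589]] [[317.7142 190.0333]
 [372.8289 185.2876]]
```

View pics/m3.png

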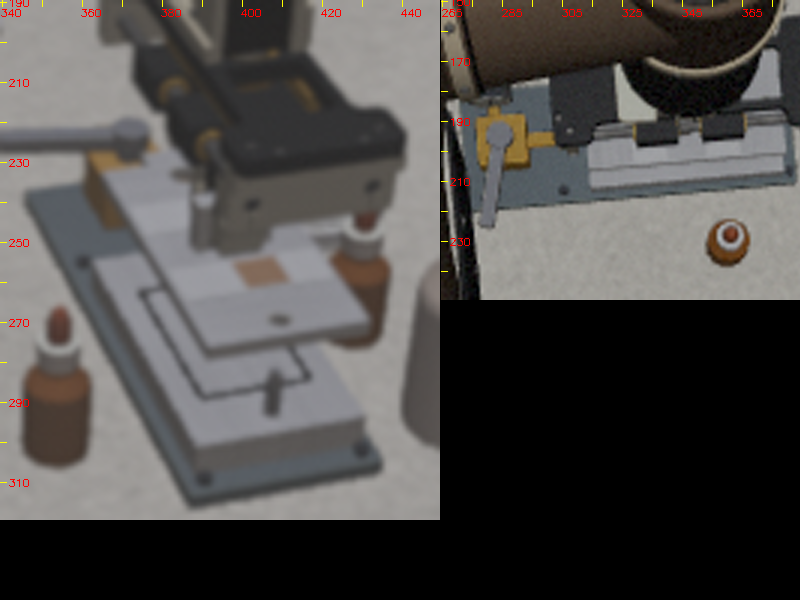

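The side crop shows the carrier above the dowels. Its slim hole is at about (409.6,269.6), the wide hole about (385.4,232.9) and partly hidden, and the slim dowel's foot at (407.4,292.9).

Run:
```python
from h import *
for z in(.0845,.0865):
    w,s=ray("side",[(385.4,232.9),(409.6,269.6)],z)[:,:2];d=w-s
    print(z,w,s,(w+s)/2,np.linalg.norm(d),np.degrees(np.arctan2(d[1],d[0])))
print(ray("side",[(383.9,255.4),(407.4,292.9)],.03)[:,:2],ray("side",[(384.9,244.6),(408.6,282.6)],.056)[:,:2],ray("top",[(318.4,193.25),(371.75,188.75)],.043)[:,:2])
```

```text
0.0845 [ 0.5762 -0.0179] [ 0.5869 -0.147 ] [ 0.5816 -0.0825] 0.1295298221766487 94.71832440834594
0.0865 [ 0.5753 -0.0209] [ 0.5859 -0.1496] [ 0.5806 -0.0852] 0.12910119583046267 94.718324408346
[[ 0.5756 -0.0205]
 [ 0.5869 -0.1484]] [[ 0.5767 -0.0187]
 [ 0.5866 -0.1497]] [[ 0.5772 -0.0215]
 [ 0.5875 -0.1488]]
```

Call:
carry_out(
  plan=[
    [[0.0007,0,0.01],[0,0,0],255],
    [[0,0,0.007],[0,0,0],255],
    [[0,0,0.003],[0,0,0],255],
    [[0,0,0.003],[0,0,0],255],
    [[0,0,0.003],[0,0,0],255],
    [[0,0,0.003],[0,0,0],255],
    [[0,0,0.003],[0,0,0],255],
    [[0,0,0],[0,0,0],255],
    [[0,0,0],[0,0,0],255],
  ],
)

```text
time_s: 9.37
tcp_pos: [0.5798, -0.0852, 0.2379]
eef_rot: [180.0, 0.1, 4.8]
contact_force: [-2.4, -3.2, -5.6]
gripper_width: 0.0095
```

Call:
carry_out(
  plan=[
    [[0,0,0],[0,0,0],255],
    [[0,0,0],[0,0,0],255],
  ],
)

```text
time_s: 9.53
tcp_pos: [0.5797, -0.0852, 0.238]
eef_rot: [180.0, 0.1, 4.8]
contact_force: [-4.6, -4.0, -5.6]
gripper_width: 0.0099
```

Run:
```python
from h import *
s=r.get_state();print(s["tcp_pos"],s["eef_rot"],s["gripper_width"],s["contact_force"],s["moment"])
```

```text
[ 0.5797 -0.0852  0.238 ] [179.994    0.1386   4.757 ] 0.009906974243398215 [-4.6421 -3.9798 -5.6488] [-1.4429  1.5167  0.064 ]
```

Call:
carry_out(
  plan=[
    [[-0.0008,0.0007,0],[0,0,0],255],
    [[0,0,0],[0,0,0],255],
    [[0,0,0],[0,0,0],255],
  ],
)

```text
time_s: 9.78
tcp_pos: [0.5796, -0.0856, 0.2385]
eef_rot: [-180.0, 0.0, 4.8]
contact_force: [-3.5, -1.7, -5.8]
gripper_width: 0.0094
```

Run:
```python
from h import *
s=r.get_state();print(s["tcp_pos"],s["eef_rot"],s["gripper_width"],s["contact_force"],s["moment"])
cv2.imwrite("pics/m4.png",crop(r.capture("side"),350,200,100,120,5))
```

```text
[ 0.5796 -0.0856  0.2385] [-179.9894    0.027     4.7701] 0.009358038820125147 [-3.4908 -1.7126 -5.7779] [-0.6367  1.3878  0.0015]
```

View pics/m4.png

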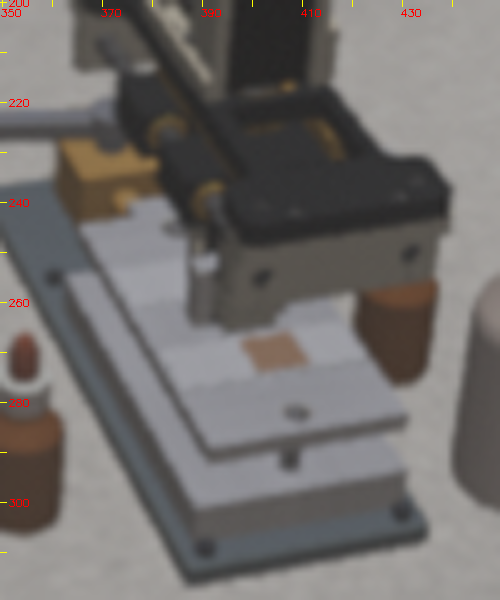

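The slim dowel's tip is visible in the slim hole at about (409,282). The remaining side force asks for a bit more −x.

Call:
carry_out(
  plan=[
    [[-0.0009,0.0003,0],[0,0,0],255],
    [[0,0,0],[0,0,0],255],
    [[0,0,0.002],[0,0,0],255],
    [[0,0,0],[0,0,0],255],
  ],
)

```text
time_s: 10.17
tcp_pos: [0.5793, -0.0859, 0.2369]
eef_rot: [180.0, -0.1, 4.8]
contact_force: [-2.4, 0.1, -2.2]
gripper_width: 0.0096
```

Run:
```python
from h import *
s=r.get_state();print(s["tcp_pos"],s["eef_rot"],s["gripper_width"],s["contact_force"],s["moment"])
```

```text
[ 0.5793 -0.0859  0.2369] [180.      -0.0634   4.7931] 0.009610172192412584 [-2.4079  0.1405 -2.1814] [-0.214   0.9904  0.0378]
```

Call:
carry_out(
  plan=[
    [[-0.0007,0,0],[0,0,0],255],
    [[0,0,0.002],[0,0,0],255],
    [[0,0,0.002],[0,0,0],255],
    [[0,0,0.002],[0,0,0],255],
    [[0,0,0],[0,0,0],255],
  ],
)

```text
time_s: 10.58
tcp_pos: [0.5784, -0.086, 0.2303]
eef_rot: [-180.0, -0.0, 4.8]
contact_force: [0.0, -0.1, -1.6]
gripper_width: 0.0098
```

Run:
```python
from h import *
s=r.get_state();print(s["tcp_pos"],s["eef_rot"],s["gripper_width"],s["contact_force"],s["moment"])
```

```text
[ 0.5784 -0.086   0.2303] [-179.9978   -0.0069    4.7816] 0.009752042788861902 [ 0.0457 -0.0771 -1.5914] [-0.0692  0.0746  0.0009]
```

Side forces are gone, so I'll lower to the seat.

Call:
carry_out(
  plan=[
    [[0,0,0.002],[0,0,0],255],
    [[0,0,0.002],[0,0,0],255],
    [[0,0,0.002],[0,0,0],255],
    [[0,0,0.0015],[0,0,0],255],
    [[0,0,0.001],[0,0,0],255],
    [[0,0,0.001],[0,0,0],255],
    [[0,0,0],[0,0,0],255],
    [[0,0,0],[0,0,0],255],
  ],
)

```text
time_s: 11.25
tcp_pos: [0.5782, -0.0861, 0.2211]
eef_rot: [180.0, 0.0, 4.8]
contact_force: [0.4, 0.4, -2.6]
gripper_width: 0.0098
```

Run:
```python
from h import *
s=r.get_state();print(s["tcp_pos"],s["eef_rot"],s["gripper_width"],s["contact_force"],s["moment"])
```

```text
[ 0.5782 -0.0861  0.2211] [179.9983   0.0012   4.7817] 0.00979736282268257 [ 0.3511  0.3581 -2.6355] [-0.0622 -0.0477 -0.0408]
```

Call:
carry_out(
  plan=[
    [[0,0,0.001],[0,0,0],255],
    [[0,0,0],[0,0,0],255],
    [[0,0,0.001],[0,0,0],255],
    [[0,0,0],[0,0,0],255],
    [[0,0,0],[0,0,0],255],
  ],
)

```text
time_s: 11.67
tcp_pos: [0.5783, -0.0861, 0.2206]
eef_rot: [180.0, -0.1, 4.8]
contact_force: [-3.4, 1.8, 10.6]
gripper_width: 0.0097
```

Call:
carry_out(
  plan=[
    [[0,0,-0.0012],[0,0,0],255],
    [[0,0,0],[0,0,0],0],
    [[0,0,0],[0,0,0],0],
    [[0,0,0],[0,0,0],0],
    [[0,0,0],[0,0,0],0],
    [[0,0,-0.005],[0,0,0],0],
    [[0,0,-0.02],[0,0,0],0],
    [[0,0,-0.035],[0,0,0],0],
    [[0,0,-0.035],[0,0,0],0],
    [[0,0,-0.035],[0,0,0],0],
    [[0,0,-0.02],[0,0,0],0],
    [[0,0,0],[0,0,0],0],
  ],
)

```text
time_s: 12.67
tcp_pos: [0.5794, -0.0862, 0.3764]
eef_rot: [180.0, -0.5, 4.8]
contact_force: [1.2, 0.8, -0.0]
gripper_width: 0.0776
```

Run:
```python
from h import *
s=r.get_state();print(s["tcp_pos"],s["eef_rot"],s["gripper_width"],s["contact_force"],s["moment"])
plan((.463,.319,.35),-102.4,20)
```

```text
[ 0.5794 -0.0862  0.3764] [179.9634  -0.5225   4.8273] 0.0775663968608744 [ 1.1726  0.8355 -0.0404] [-0.0125 -0.0899  0.0125]
[0.0035, -0.0217, 0.0013, 5.3614]
[0.0006, -0.022, 0.0013, 5.3614]
[-0.0022, -0.0218, 0.0013, 5.3614]
[-0.0051, -0.0213, 0.0013, 5.3614]
[-0.0078, -0.0204, 0.0013, 5.3614]
[-0.0104, -0.0192, 0.0013, 5.3614]
[-0.0128, -0.0176, 0.0013, 5.3614]
[-0.0149, -0.0157, 0.0013, 5.3614]
[-0.0168, -0.0136, 0.0013, 5.3614]
[-0.0184, -0.0113, 0.0013, 5.3614]
[-0.0197, -0.0088, 0.0013, 5.3614]
[-0.0206, -0.0061, 0.0013, 5.3614]
[-0.0212, -0.0033, 0.0013, 5.3614]
[-0.0214, -0.0005, 0.0013, 5.3614]
[-0.0213, 0.0023, 0.0013, 5.3614]
[-0.0207, 0.005, 0.0013, 5.3614]
[-0.0199, 0.0077, 0.0013, 5.3614]
[-0.0186, 0.0102, 0.0013, 5.3614]
[-0.0171, 0.0125, 0.0013, 5.3614]
[-0.0153, 0.0146, 0.0013, 5.3614]
```

Call:
carry_out(
  plan=[
    [[0.0035,-0.0217,0.001],[0,0,5.36],0],
    [[0.0006,-0.022,0.001],[0,0,5.36],0],
    [[-0.0022,-0.0218,0.001],[0,0,5.36],0],
    [[-0.0051,-0.0213,0.001],[0,0,5.36],0],
    [[-0.0078,-0.0204,0.001],[0,0,5.36],0],
    [[-0.0104,-0.0192,0.001],[0,0,5.36],0],
    [[-0.0128,-0.0176,0.001],[0,0,5.36],0],
    [[-0.0149,-0.0157,0.001],[0,0,5.36],0],
    [[-0.0168,-0.0136,0.001],[0,0,5.36],0],
    [[-0.0184,-0.0113,0.001],[0,0,5.36],0],
  ],
)

```text
time_s: 13.5
tcp_pos: [0.5578, 0.1308, 0.3601]
eef_rot: [180.0, 0.0, -49.1]
contact_force: [0.2, -0.4, 0.3]
gripper_width: 0.0877
```

Call:
carry_out(
  plan=[
    [[-0.0197,-0.0088,0.001],[0,0,5.36],0],
    [[-0.0206,-0.0061,0.001],[0,0,5.36],0],
    [[-0.0212,-0.0033,0.001],[0,0,5.36],0],
    [[-0.0214,-0.0005,0.001],[0,0,5.36],0],
    [[-0.0213,0.0023,0.001],[0,0,5.36],0],
    [[-0.0207,0.005,0.001],[0,0,5.36],0],
    [[-0.0199,0.0077,0.001],[0,0,5.36],0],
    [[-0.0186,0.0102,0.001],[0,0,5.36],0],
    [[-0.0171,0.0125,0.001],[0,0,5.36],0],
    [[-0.0153,0.0146,0.001],[0,0,5.36],0],
    [[0,0,0],[0,0,0],0],
    [[0,0,0],[0,0,0],0],
  ],
)

```text
time_s: 14.5
tcp_pos: [0.4615, 0.3198, 0.3502]
eef_rot: [180.0, -0.0, -102.3]
contact_force: [0.0, -0.4, 0.5]
gripper_width: 0.0876
```

Run:
```python
from h import *
s=r.get_state();print(s["tcp_pos"],s["eef_rot"],s["gripper_width"],s["contact_force"],s["moment"])
p=s["tcp_pos"];y=np.radians(s["eef_rot"][2]);d=np.array([.463,.319])-p[:2]
print("dx",np.cos(y)*d[0]+np.sin(y)*d[1],"dy",np.sin(y)*d[0]-np.cos(y)*d[1],"dz",p[2]-.2)
m=np.zeros((600,800,3),np.uint8)
a=crop(r.capture("side"),350,205,80,110,5);b=crop(r.capture("top"),265,168,130,55,3)
m[:a.shape[0],:a.shape[1]]=a;m[:b.shape[0],405:795]=b
cv2.imwrite("pics/m5.png",m)
```

```text
[0.4615 0.3198 0.3502] [ 179.988    -0.0213 -102.2851] 0.08759915762406235 [ 0.0493 -0.3602  0.4813] [ 0.1145 -0.114   0.0477]
dx 0.0004829818004206765 dy -0.0016234753302814054 dz 0.15017423188636475
```

View pics/m5.png

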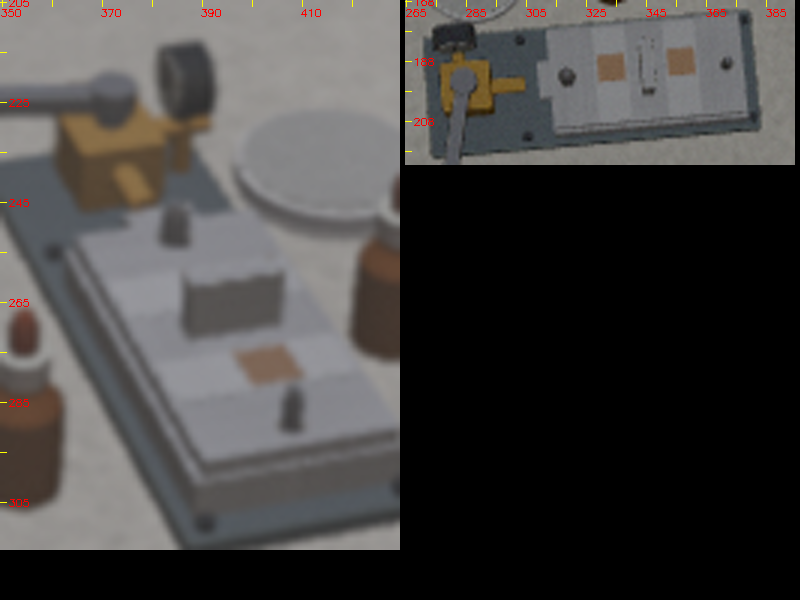

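The carrier sits flat on the seat with both dowels through it and its tongue towards the valve. The lever is still closed, so I'll pick up the cover.

Call:
carry_out(
  plan=[
    [[0.0005,-0.0016,0.02],[0,0,0.1],0],
    [[0,0,0.035],[0,0,0],0],
    [[0,0,0.035],[0,0,0],0],
    [[0,0,0.03],[0,0,0],0],
    [[0,0,0.02],[0,0,0],0],
    [[0,0,0.01],[0,0,0],0],
    [[0,0,0],[0,0,0],0],
    [[0,0,0],[0,0,0],255],
    [[0,0,0],[0,0,0],255],
    [[0,0,0],[0,0,0],255],
    [[0,0,0],[0,0,0],255],
    [[0,0,0],[0,0,0],255],
  ],
  grip_force=30,
)

```text
time_s: 15.6
tcp_pos: [0.4638, 0.3185, 0.2014]
eef_rot: [-180.0, 0.1, -102.5]
contact_force: [1.4, 0.9, -0.2]
gripper_width: 0.0601
```

Call:
carry_out(
  plan=[
    [[0,0,0],[0,0,0],255],
    [[0,0,0],[0,0,0],255],
    [[0,0,0],[0,0,0],255],
    [[0,0,0],[0,0,0],255],
    [[0,0,0],[0,0,0],255],
    [[0,0,0],[0,0,0],255],
    [[0,0,0],[0,0,0],255],
    [[0,0,0],[0,0,0],255],
  ],
)

```text
time_s: 16.27
tcp_pos: [0.4635, 0.3183, 0.2003]
eef_rot: [180.0, -0.0, -102.5]
contact_force: [-0.6, 0.2, 0.8]
gripper_width: 0.0159
```

Call:
carry_out(
  plan=[
    [[0,0,0],[0,0,0],255],
    [[0,0,-0.005],[0,0,0],255],
    [[0,0,-0.015],[0,0,0],255],
    [[0,0,-0.03],[0,0,0],255],
    [[0,0,-0.035],[0,0,0],255],
    [[0,0,-0.035],[0,0,0],255],
    [[0,0,-0.03],[0,0,0],255],
    [[0,0,-0.01],[0,0,0],255],
    [[0,0,0],[0,0,0],255],
    [[0,0,0],[0,0,0],255],
  ],
  grip_force=50,
)

```text
time_s: 17.1
tcp_pos: [0.4633, 0.318, 0.3605]
eef_rot: [180.0, 0.1, -102.5]
contact_force: [-0.4, 0.7, -1.7]
gripper_width: 0.0156
```

Run:
```python
from h import *
s=r.get_state();print(s["tcp_pos"],s["eef_rot"],s["gripper_width"],s["contact_force"],s["moment"])
plan((.579,-.0861,.36),4.7,24)
cv2.imwrite("pics/m6.png",crop(r.capture("side"),250,100,110,110,5))
```

```text
[0.4633 0.318  0.3605] [ 179.9935    0.0575 -102.5371] 0.015603852714262597 [-0.3564  0.6846 -1.6876] [ 0.0684 -0.0286  0.0055]
[0.0115, -0.0133, 0.0, -4.4682]
[0.0129, -0.012, 0.0, -4.4682]
[0.0141, -0.0106, 0.0, -4.4682]
[0.0152, -0.009, 0.0, -4.4682]
[0.0161, -0.0073, 0.0, -4.4682]
[0.0169, -0.0055, 0.0, -4.4682]
[0.0174, -0.0036, 0.0, -4.4682]
[0.0177, -0.0017, 0.0, -4.4682]
[0.0178, 0.0003, 0.0, -4.4682]
[0.0177, 0.0022, 0.0, -4.4682]
[0.0174, 0.0041, 0.0, -4.4682]
[0.0169, 0.006, 0.0, -4.4682]
[0.0162, 0.0078, 0.0, -4.4682]
[0.0152, 0.0096, 0.0, -4.4682]
[0.0141, 0.0112, 0.0, -4.4682]
[0.0128, 0.0127, 0.0, -4.4682]
[0.0114, 0.014, 0.0, -4.4682]
[0.0098, 0.0152, 0.0, -4.4682]
[0.0081, 0.0162, 0.0, -4.4682]
[0.0063, 0.017, 0.0, -4.4682]
[0.0044, 0.0176, 0.0, -4.4682]
[0.0025, 0.0181, 0.0, -4.4682]
[0.0005, 0.0182, 0.0, -4.4682]
[-0.0015, 0.0182, 0.0, -4.4682]
```

Call:
carry_out(
  plan=[
    [[0.0115,-0.0133,0],[0,0,-4.47],255],
    [[0.0129,-0.012,0],[0,0,-4.47],255],
    [[0.0141,-0.0106,0],[0,0,-4.47],255],
    [[0.0152,-0.009,0],[0,0,-4.47],255],
    [[0.0161,-0.0073,0],[0,0,-4.47],255],
    [[0.0169,-0.0055,0],[0,0,-4.47],255],
    [[0.0174,-0.0036,0],[0,0,-4.47],255],
    [[0.0177,-0.0017,0],[0,0,-4.47],255],
    [[0.0178,0.0003,0],[0,0,-4.47],255],
    [[0.0177,0.0022,0],[0,0,-4.47],255],
    [[0.0174,0.0041,0],[0,0,-4.47],255],
    [[0.0169,0.006,0],[0,0,-4.47],255],
  ],
)

```text
time_s: 18.15
tcp_pos: [0.5593, 0.1285, 0.358]
eef_rot: [179.8, 0.1, -48.7]
contact_force: [0.9, 0.2, -2.0]
gripper_width: 0.0153
```

Call:
carry_out(
  plan=[
    [[0.0162,0.0078,0],[0,0,-4.47],255],
    [[0.0152,0.0096,0],[0,0,-4.47],255],
    [[0.0141,0.0112,0],[0,0,-4.47],255],
    [[0.0128,0.0127,0],[0,0,-4.47],255],
    [[0.0114,0.014,0],[0,0,-4.47],255],
    [[0.0098,0.0152,0],[0,0,-4.47],255],
    [[0.0081,0.0162,0],[0,0,-4.47],255],
    [[0.0063,0.017,0],[0,0,-4.47],255],
    [[0.0044,0.0176,0],[0,0,-4.47],255],
    [[0.0025,0.0181,0],[0,0,-4.47],255],
    [[0.0005,0.0182,0],[0,0,-4.47],255],
    [[-0.0015,0.0182,0],[0,0,-4.47],255],
  ],
)

```text
time_s: 19.15
tcp_pos: [0.5791, -0.0865, 0.3579]
eef_rot: [180.0, 0.2, 5.0]
contact_force: [0.2, 0.9, -1.4]
gripper_width: 0.0154
```

Call:
carry_out(
  plan=[
    [[0.001,0,0.025],[0,0,0],255],
    [[0,0,0.025],[0,0,0],255],
    [[0,0,0.02],[0,0,0],255],
    [[0,0,0],[0,0,0],255],
    [[0,0,0],[0,0,0],255],
    [[0,0,0],[0,0,0],255],
  ],
)

```text
time_s: 19.65
tcp_pos: [0.581, -0.0855, 0.2905]
eef_rot: [180.0, 0.0, 4.8]
contact_force: [0.2, -0.1, -1.7]
gripper_width: 0.0159
```

Run:
```python
from h import *
s=r.get_state();print(s["tcp_pos"],s["eef_rot"],s["gripper_width"],s["contact_force"],s["moment"])
m=np.zeros((600,800,3),np.uint8)
a=crop(r.capture("side"),350,185,90,120,5);b=crop(r.capture("top"),280,160,110,70,3)
m[:a.shape[0],:a.shape[1]]=a;m[:b.shape[0],460:790]=b
cv2.imwrite("pics/m7.png",m)
```

```text
[ 0.581  -0.0855  0.2905] [179.97     0.0328   4.7861] 0.015893528237785063 [ 0.1875 -0.1333 -1.7225] [ 0.0666 -0.0683 -0.0104]
```

View pics/m7.png

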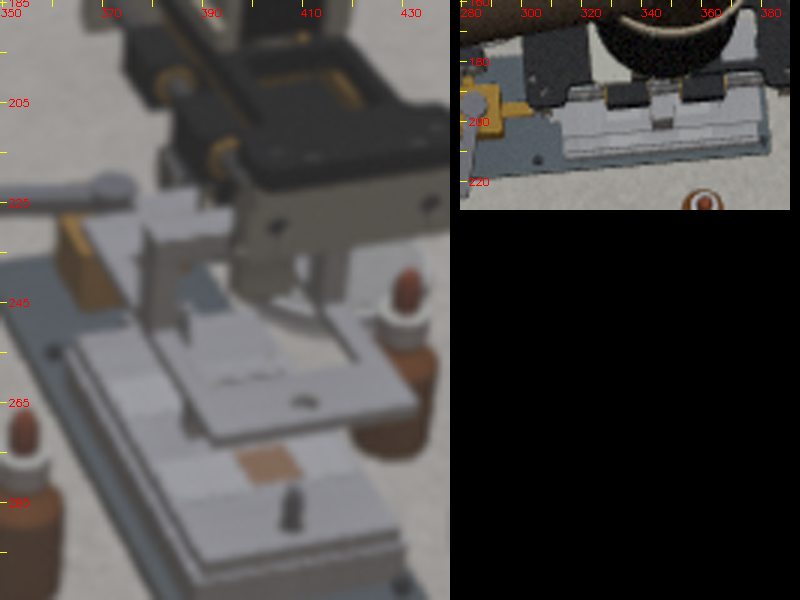

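Run:
```python
from h import *
print(ray("side",[(410.4,265.0)]*3,[.094,.095,.096]))
# carrier hover, same feature, same camera, for reference: TCP (.5792,-.085) -> hole
print(ray("side",[(409.6,269.6)],.0855))
```

```text
[[ 0.588  -0.1457  0.094 ]
 [ 0.5875 -0.147   0.095 ]
 [ 0.587  -0.1483  0.096 ]]
[[ 0.5864 -0.1483  0.0855]]
```

Call:
carry_out(
  plan=[
    [[-0.0019,0.0005,0.01],[0,0,0],255],
    [[0,0,0.01],[0,0,0],255],
    [[0,0,0.008],[0,0,0],255],
    [[0,0,0.004],[0,0,0],255],
    [[0,0,0.003],[0,0,0],255],
    [[0,0,0.003],[0,0,0],255],
    [[0,0,0.002],[0,0,0],255],
    [[0,0,0],[0,0,0],255],
    [[0,0,0],[0,0,0],255],
  ],
)

```text
time_s: 20.5
tcp_pos: [0.5789, -0.0861, 0.2504]
eef_rot: [180.0, -0.0, 4.8]
contact_force: [-0.7, -0.2, -1.2]
gripper_width: 0.0156
```

Run:
```python
from h import *
s=r.get_state();print(s["tcp_pos"],s["eef_rot"],s["gripper_width"],s["contact_force"],s["moment"])
```

```text
[ 0.5789 -0.0861  0.2504] [179.9956  -0.0105   4.7662] 0.015645486386741802 [-0.7003 -0.2397 -1.1973] [-0.0389 -0.0329 -0.0178]
```

No side force with the frame 6 mm below the dowel tips, so I'll keep lowering.

Call:
carry_out(
  plan=[
    [[0,0,0.002],[0,0,0],255],
    [[0,0,0.002],[0,0,0],255],
    [[0,0,0.002],[0,0,0],255],
    [[0,0,0.002],[0,0,0],255],
    [[0,0,0.0015],[0,0,0],255],
    [[0,0,0.001],[0,0,0],255],
    [[0,0,0],[0,0,0],255],
    [[0,0,0],[0,0,0],255],
  ],
)

```text
time_s: 21.17
tcp_pos: [0.5789, -0.0861, 0.2398]
eef_rot: [180.0, -0.0, 4.8]
contact_force: [1.9, 0.1, -1.3]
gripper_width: 0.0152
```

Call:
carry_out(
  plan=[
    [[0,0,0.0012],[0,0,0],255],
    [[0,0,0],[0,0,0],255],
    [[0,0,0.001],[0,0,0],255],
    [[0,0,0],[0,0,0],255],
    [[0,0,0],[0,0,0],255],
  ],
)

```text
time_s: 21.58
tcp_pos: [0.5789, -0.0861, 0.2383]
eef_rot: [180.0, -0.0, 4.8]
contact_force: [-0.8, 1.2, 5.7]
gripper_width: 0.0154
```

Seated at TCP z 0.2383, as predicted, with upward force. Now release and rise.

Call:
carry_out(
  plan=[
    [[0,0,-0.001],[0,0,0],255],
    [[0,0,0],[0,0,0],0],
    [[0,0,0],[0,0,0],0],
    [[0,0,0],[0,0,0],0],
    [[0,0,0],[0,0,0],0],
    [[0,0,-0.005],[0,0,0],0],
    [[0,0,-0.02],[0,0,0],0],
    [[0,0,-0.035],[0,0,0],0],
    [[0,0,-0.035],[0,0,0],0],
    [[0,0,-0.02],[0,0,0],0],
    [[0,0,0],[0,0,0],0],
  ],
)

```text
time_s: 22.5
tcp_pos: [0.58, -0.0862, 0.3597]
eef_rot: [180.0, -0.5, 4.8]
contact_force: [0.5, 0.2, 0.5]
gripper_width: 0.0764
```

Run:
```python
from h import *
s=r.get_state();print(s["tcp_pos"],s["eef_rot"],s["gripper_width"],s["contact_force"])
plan((.514,.066,.35),-8,8)
```

```text
[ 0.58   -0.0862  0.3597] [179.9648  -0.4968   4.8054] 0.07644539630138696 [0.4945 0.1852 0.5339]
[-0.0041, -0.0214, 0.0012, 1.6007]
[-0.0054, -0.0208, 0.0012, 1.6007]
[-0.0067, -0.0201, 0.0012, 1.6007]
[-0.008, -0.0194, 0.0012, 1.6007]
[-0.0092, -0.0185, 0.0012, 1.6007]
[-0.0103, -0.0176, 0.0012, 1.6007]
[-0.0113, -0.0167, 0.0012, 1.6007]
[-0.0123, -0.0157, 0.0012, 1.6007]
```

Call:
carry_out(
  plan=[
    [[-0.0041,-0.0214,0.001],[0,0,1.6],139],
    [[-0.0054,-0.0208,0.001],[0,0,1.6],139],
    [[-0.0067,-0.0201,0.001],[0,0,1.6],139],
    [[-0.008,-0.0194,0.001],[0,0,1.6],139],
    [[-0.0092,-0.0185,0.001],[0,0,1.6],139],
    [[-0.0103,-0.0176,0.001],[0,0,1.6],139],
    [[-0.0113,-0.0167,0.001],[0,0,1.6],139],
    [[-0.0123,-0.0157,0.001],[0,0,1.6],139],
    [[0,0,0],[0,0,0],139],
    [[0,0,0],[0,0,0],139],
  ],
)

```text
time_s: 23.33
tcp_pos: [0.5124, 0.0668, 0.3459]
eef_rot: [-180.0, -0.0, -7.9]
contact_force: [0.6, -0.7, -1.3]
gripper_width: 0.0399
```

Run:
```python
from h import *
s=r.get_state();print(s["tcp_pos"],s["eef_rot"],s["gripper_width"],s["contact_force"])
m=np.zeros((600,800,3),np.uint8)
a=crop(r.capture("side"),310,180,120,120,4);b=crop(r.capture("top"),265,165,78,75,4)
m[:480,:480]=a;m[:300,485:485+312]=b
cv2.imwrite("pics/m8.png",m)
```

```text
[0.5124 0.0668 0.3459] [-179.9952   -0.0027   -7.9154] 0.03993379088214638 [ 0.6147 -0.6942 -1.3132]
```

View pics/m8.png

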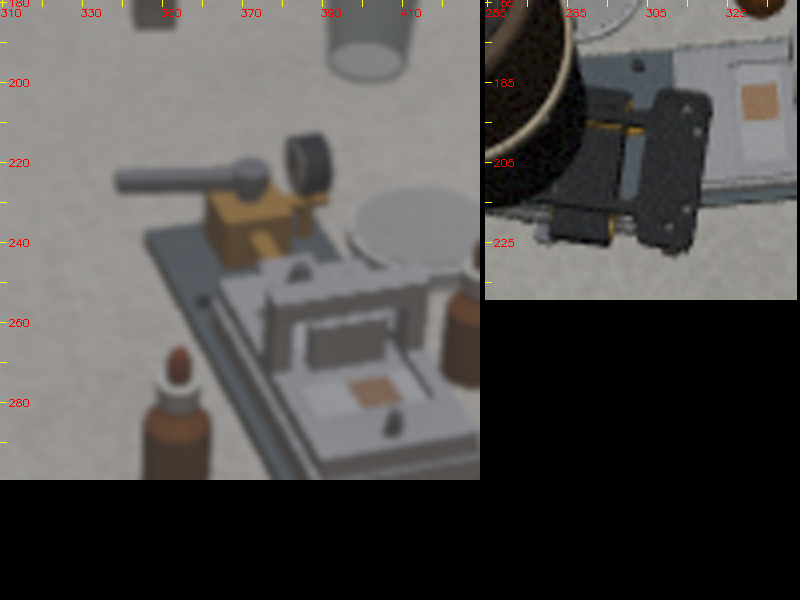

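The cover is seated over both dowels. In the side picture the lever tip is at (338.9,224.6) and its hub at (372.4,224).

Run:
```python
from h import *
for n,px in(("side",[(338.9,224.6),(372.4,225)]),("top",[(281,221.5),(284.3,194.5)])):
    t,p=ray(n,px,[.058,.060])[:,:2];d=t-p;print(n,t,p,np.linalg.norm(d),np.degrees(np.arctan2(d[1],d[0])))
s=.5805,-.0861
```

```text
side [0.4978 0.0721] [0.5685 0.0541] 0.07294347373382079 165.71565597270327
top [0.507 0.066] [0.5711 0.0585] 0.0645227131061319 173.34301009734457
```

Call:
carry_out(
  plan=[
    [[0,0,0.03],[0,0,1],139],
    [[0,0,0.03],[0,0,0],139],
    [[0,0,0.025],[0,0,0],139],
    [[0,0,0.015],[0,0,0],139],
    [[0,0,0.01],[0,0,0],139],
    [[0,0,0.007],[0,0,0],139],
    [[0,0,0.005],[0,0,0],139],
    [[0,0,0],[0,0,0],139],
    [[0,0,0],[0,0,0],139],
  ],
  grip_force=5,
)

```text
time_s: 24.18
tcp_pos: [0.5132, 0.0661, 0.2242]
eef_rot: [-180.0, -0.0, -9.0]
contact_force: [-0.1, 0.3, -0.8]
gripper_width: 0.04
```

Call:
carry_out(
  plan=[
    [[0,0,0],[0,0,0],235],
    [[0,0,0],[0,0,0],235],
    [[0,0,0],[0,0,0],235],
    [[0,0,0],[0,0,0],235],
    [[0,0,0],[0,0,0],235],
    [[0,0,0],[0,0,0],235],
    [[0,0,0],[0,0,0],235],
    [[0,0,0],[0,0,0],235],
  ],
)

```text
time_s: 24.85
tcp_pos: [0.5129, 0.0662, 0.2239]
eef_rot: [-180.0, -0.0, -9.0]
contact_force: [-1.1, 1.4, 3.9]
gripper_width: 0.0124
```

Run:
```python
from h import *
s=r.get_state();print(s["tcp_pos"],s["eef_rot"],s["gripper_width"],s["contact_force"],s["moment"])
```

```text
[0.5129 0.0662 0.2239] [-179.9855   -0.0193   -9.0249] 0.012360276049636826 [-1.0948  1.3693  3.8943] [0.413  0.3846 0.0081]
```

Call:
carry_out(
  plan=[
    [[0.0001,-0.0039,0],[0,0,4],235],
    [[0.0001,-0.0039,0],[0,0,4],235],
    [[0.0001,-0.0039,0],[0,0,4],235],
    [[0.0001,-0.0039,0],[0,0,4],235],
    [[0.0001,-0.0039,0],[0,0,4],235],
    [[0.0001,-0.0039,0],[0,0,4],235],
    [[0.0001,-0.0039,0],[0,0,4],235],
    [[0.0001,-0.0039,0],[0,0,4],235],
    [[0,0,0],[0,0,0],235],
    [[0,0,0],[0,0,0],235],
  ],
  grip_force=15,
)

```text
time_s: 25.68
tcp_pos: [0.5259, 0.095, 0.2239]
eef_rot: [-179.9, 0.0, -41.0]
contact_force: [-2.1, 4.8, 3.0]
gripper_width: 0.0121
```

Run:
```python
from h import *
s=r.get_state();print(s["tcp_pos"],s["eef_rot"],s["gripper_width"],s["contact_force"],s["moment"])
d=s["tcp_pos"][:2]-[.5686,.0584];print(np.degrees(np.arctan2(d[1],d[0])),np.linalg.norm(d))
```

```text
[0.5259 0.095  0.2239] [-179.9107    0.006   -41.0221] 0.012091263961568772 [-2.0857  4.8456  2.972 ] [2.0726 0.937  0.0047]
139.36972509142012 0.05625315797017249
```

Call:
carry_out(
  plan=[
    [[0,0,0],[0,0,0],139],
    [[0,0,0],[0,0,0],139],
    [[0,0,0],[0,0,0],139],
    [[0,0,0],[0,0,0],139],
    [[0,0,-0.01],[0,0,0],139],
    [[0,0,-0.03],[0,0,0],139],
    [[0,0,-0.04],[0,0,0],139],
    [[0,0,-0.04],[0,0,0],139],
    [[-0.0,0,-0.03],[0,0,0],139],
    [[-0.03,0,-0.02],[0,0,0],139],
    [[-0.04,0,0],[0,0,0],139],
    [[-0.04,0,0],[0,0,0],139],
  ],
)

```text
time_s: 26.68
tcp_pos: [0.4421, 0.1663, 0.3958]
eef_rot: [-179.8, -0.0, -41.2]
contact_force: [0.2, 1.2, -0.4]
gripper_width: 0.0398
```

Call:
carry_out(
  plan=[
    [[-0.03,-0.03,0],[0,0,0],139],
    [[-0.0,-0.04,0],[0,0,0],139],
    [[0,-0.04,0],[0,0,0],139],
    [[0,-0.04,0],[0,0,0],139],
    [[0,-0.04,0],[0,0,0],139],
    [[0,0,0],[0,0,0],139],
    [[0,0,0],[0,0,0],139],
  ],
)

```text
time_s: 27.27
tcp_pos: [0.5457, 0.3299, 0.3924]
eef_rot: [179.9, 0.0, -41.0]
contact_force: [-0.9, 0.4, -0.4]
gripper_width: 0.0402
```

Run:
```python
from h import *
s=r.get_state();print(s["tcp_pos"],s["gripper_width"],s["contact_force"])
m=np.zeros((600,800,3),np.uint8)
a=crop(r.capture("side"),310,205,110,110,4);b=crop(r.capture("top"),255,155,140,85,4)
m[:b.shape[0],:b.shape[1]]=b; m[345:600,:440]=a[:255]
m[345:600,445:800]=cv2.resize(r.capture("top")[:,:,::-1],(355,255))
cv2.imwrite("pics/m9.png",m)
```

```text
[0.5457 0.3299 0.3924] 0.040167386336864334 [-0.8642  0.4426 -0.4174]
```

View pics/m9.png

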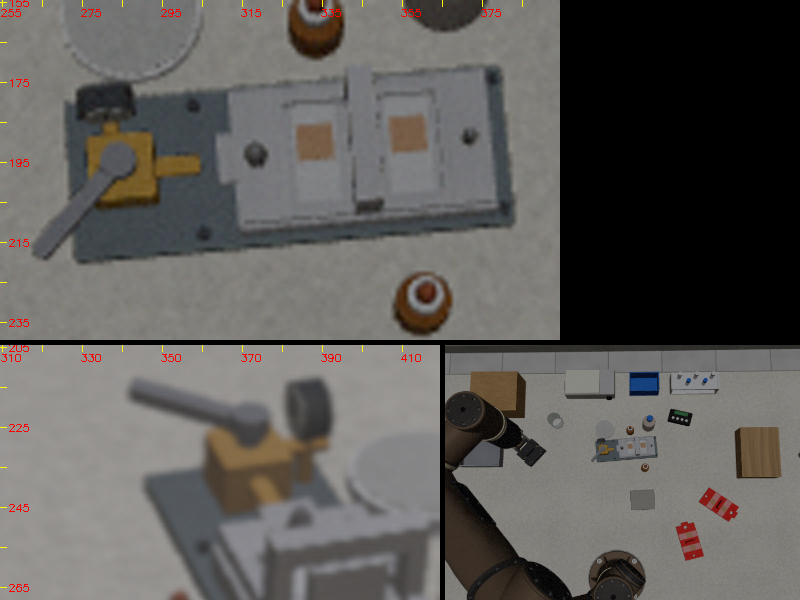

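The plates are nested on both dowels and the bystanders are in place. The lever runs from its hub at (284.1,194.6) to its tip at about (264.6,217.1).

Run:
```python
from h import *
t,p=ray("top",[(255+38.5/4,155+248.5/4),(255+116.5/4,155+158.5/4)],[.060,.064])[:,:2];d=t-p
a=np.degrees(np.arctan2(d[1],d[0]));print(t,p,np.linalg.norm(d),a,"valve",184.75-a)
```

```text
[0.5173 0.1045] [0.57   0.0586] 0.0699264595507131 138.9549991180925 valve 45.7950008819075
```

```bash
python3 -c "
from plant import r
print(r.close_job())"
```

```text
the job is handed in; nothing more can be done
None
```

I seated the carrier and then the cover on the dowels, each with its wide hole on the wide dowel. I then turned the valve lever to about half open and handed the job in at about 27 s. No verdict is reported.

**Carrier:** it rubbed sideways on the dowels on the way down, at about 6 N. I shifted it roughly 2 mm until that force was gone, and it met the seat at the predicted height (tool mounting face at z 0.2206 m).

**Cover:** it went on without any notable sideways force and also met the carrier at the predicted height (tool mounting face at z 0.2383 m).

**Valve:** the lever was not fully closed at the start, at about 11–19° depending on the camera. The last top picture puts it at 45.8°, and the gripper's final position and turn gave 45–46°.

**Last checks:** the final pictures show both plates nested flat on the dowels with their tongues towards the valve. The bystanders I could see stood in place (checked by eye only), and the gripper was clear of everything.

**Disagreement:** the cameras and the arm differed by about 1–2 mm along x when I aligned the plates. I settled this by force for the carrier, and lined up the cover by what that showed.

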